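# Feed a sanded part through the flap of the parts chute

## Robot

A 7-joint arm with a two-finger parallel gripper is mounted at the origin on the work surface. World frame = base frame: x ahead of the robot, y to its left, z up, the work surface at z = 0. Lengths are in m, angles in rad, forces in N, time in s.
With the tool pointing down it reaches from about 0.35 to 0.9 m from the base axis. Payload 8.1 kg.
Tool frame: the origin (TCP) lies at the centre of the arm's flange, where the gripper is bolted on; the fingertips stand 178 mm ahead of it and the grasp point (between the pads) lies 159 mm ahead of it; z points along the fingers, y is the direction in which the jaws open and shut (so a half turn about z gives the same grasp; the last joint's range is limited). The gripper opens to 92 mm and grips with 3 to 60 N. Pads are 19 mm wide; open, the fingers measure 130 mm over their backs; the gripper's body (75 mm by 190 mm) begins 47 mm behind the grasp point.
Start: joints at [-1.441, 0.434, 0.025, 1.573, -0.012, 1.134, -0.075], TCP at [0.144, 0.608, 0.405] pointing down, gripper open.
Joint ranges: [-2.62, 2.62], [-0.44, 2.09], [-1.27, 1.32], [0.08, 2.57], [-1.32, 4.46], [0.12, 2], [-2.74, 2.74]. Speed limits (rad/s): [2.22, 2.22, 3.01, 3.01, 3.14, 3.14, 3.14].

## Interface

Orientations are given as a rotation vector (axis times angle).
In Python, from cell import arm gives the robot as it stands. The module is installed in compiled form; this text tells all that it offers.
- The arm moves only by the tool move_arm, never from a script. Its argument "steps" is a list of rows, each a list of 4 numbers: the shift along the tool's x, y, z in mm, then the turn about the tool's z in rad. In form: [[x, y, z, twist], ...]. A call has 1 to 20 rows; each row is the pose to reach, as a shift and turn from the pose commanded when the call began, along the tool's axes at that moment; what a row does not reach only later rows make up. A row lasts 1/8 s, in which the tool goes at most 62.5 mm and 10.7 degrees, less where a joint would pass 70% of its speed; a pose out of reach is approached as far as the arm can. A call with a gripper value outside its range is refused whole. "grip" is the finger opening in mm, from 0 to 91.8, set as the call begins (left out, the last holds). The fingers move at their own pace and stop on an object; "grip_force" is the grip in N (left out, the last holds). Time passes only in rows, so rows that repeat a pose let the fingers close. It gives the time, the measured TCP pose, the force and the opening at its end, in the units of the state.
- arm.observe(): the state, without advancing time (a new reading comes with each control period).
- arm.get_image(name): name is "scene" or "top" or "wrist"; returns the picture (480x640x3 uint8, red, green, blue); there is no depth.
- arm.camera_info(name): a dict with "mtx" (3x3 intrinsics, pixels), "pose" (4x4, takes a point from camera to world coordinates); the wrist camera has in their place "T_tool_cam" (4x4, takes a point from camera to tool coordinates, whose origin is the TCP and whose axes are the flange's). Camera axes: x right, y down, z forward; pixel columns grow to the right and rows downward; lengths in m; the calibration is good to about 2 mm. The wrist camera is an equidistant fisheye: a pixel r from the principal point sees the ray r / f radians off the axis. A picture is of the moment at which its call begins: read the wrist's pose just before it. camera_info takes no time and is no camera call.
- arm.sign_off(): hands the job in, once; it reports no verdict.
The state is a dict: "clock": time; "joints": joint angles; "dq": joint speeds; "joint_efforts": joint torques, N m; "position": TCP position; "ee_rot": TCP orientation; "force": force on the tool from outside, world axes, zero at the start; "ft_torque": the same for the moment, N m; "width": opening from 0.0 (shut) to 1.0 (fully open).
Only numpy, scipy, OpenCV 4.12 (cv2) and the standard library are available. Lean on these libraries where they do the work, as an engineer would, in place of code of your own. Each camera call takes 0.05 s, during which the arm holds its last target.

## Task

With the fingertips only, push the round-nosed wooden part along the sanding bench, nose first, through the hanging flap until it slides down the chute into the catch tray, then draw back so that the flap swings shut behind it. Push the part, do not lift it, and leave the other things where they stand.

Things in the scene. Friction and masses are not known exactly. Their poses are not given: they have to be found in the camera images.
- bench: Fixed sanding bench, a parts chute behind it. Origin on the table (z 0) straight below the closed flap, mid-width; x = feed direction (away from the robot, into the chute), y left of the feed, z up. Flat open steel deck with blue skirt: x -240 to +20 mm, y -200 to +200 mm, top at z 110 mm. Friction of the part on it about 0.3.
- mouth (a point): Point on the deck's top in the middle of the chute's mouth, below the closed flap; axes as the bench. The mouth is 100 mm wide between 6 mm cheeks (which start at x -4 mm) and about 59 mm high, under a fixed hinge rod of radius 4 mm. From there to x 110 mm a clear plastic roof, top 72 mm above the deck.
- ramp (a point): Middle of the deck's far end, 20 mm beyond the flap, deck height; axes as the bench. Here a ramp begins, 38 degrees down, easing out into the flat catch tray (100 mm wide, walls 55 mm and floor 10 mm over the table, ending 310 mm beyond the flap). A part whose middle is pushed some 10 mm past this edge tips and slides down by itself, so fingers need not go under the hinge rod.
- spindle (a point): Foot, on the deck's top, of the sanding spindle that stands fixed on the bench (not running): radius 25 mm, 90 mm high, 30 mm before the flap and 160 mm left of the feed line.
- flap (a joint): Angle (rad) of the aluminium flap, 92 mm wide, 56 mm high, 22 g, hinged at its upper edge 60 mm above the deck, about 2 mm clear of the deck. 0 = hanging shut, up to 1.5 as its lower edge is pushed into the chute; it cannot open towards the robot and falls shut by its weight. The part's nose can push it open; it then rests on the part at about 0.9.
- block: The part: flat pale wood, 120 mm long (its x), 60 mm wide (y), 24 mm thick, 0.08 to 0.17 kg, on the deck before the mouth, pointing roughly at it. Origin: middle of its underside. The +x end is a half-round nose of radius 30 mm, the -x end (tail) is square; the sides are straight from x -60 to +30 mm.
- block_tail (a point): middle of the part's square tail face, 12 mm above its underside; axes as block
- offcut: bystander: plain square-cornered wooden offcut 60 x 42 x 24 mm, near a side edge of the deck
- spanner: bystander: steel spanner 120 mm long, lying near a side edge of the deck
- sleeve: bystander: brown sanding sleeve, an upright tube 48 mm across and 60 mm high, near a side edge of the deck
- glue: bystander: bottle 60 mm across, 150 mm high, on the table to the left of the bench
- hammer: bystander: hammer on the table to the right of the bench
- mug: bystander: mug on the table to the right of the bench
- brush: bystander: brush on the table to the left of the bench
Things that resemble listed ones, but are neither listed nor needed, are in the scene too. What is shaped like the block but green or yellow is not meant.

How it is judged:
By the outcome, as a careful person would: the job done as asked, in the order asked, and still so for the second after the job is handed in, with the robot touching nothing.
It also fails if it takes over 56 s, if anything falls off the work surface, if the arm or the gripper's body presses on something with over 40 N, if the wrist force passes 120 N, or if a joint passes its speed limit or range.

## Working session

There is one attempt and no reset: what is moved stays moved. The work goes in short steps, Python scripts to look and compute and a tool call to move; the robot and the scene stay as the last step left them, time stands still between calls to the robot, and variables do not carry over. Pictures are saved under pics/ and viewed, and the job is handed in when it is done.

Besides the shell and the picture viewer there is one more tool, called after "Emit:" as name(argument=value, ...) on one line, values as JSON. move_arm: Moves the arm, as the interface text tells. Its arguments: {"type":"object","properties":{"steps":{"type":"array"},"grip":{"type":"number"},"grip_force":{"type":"number"}},"required":["steps"]}

```bash
mkdir -p pics
python3 - <<'E'
from cell import arm
import cv2,numpy as np
s=arm.observe();print({k:np.round(v,3).tolist() for k,v in s.items()})
for n in("scene","top","wrist"):
    im=arm.get_image(n);cv2.imwrite(f"pics/{n}0.png",im[...,::-1])
    c=arm.camera_info(n);print(n,{k:(np.round(v,4).tolist() if not isinstance(v,str) else v) for k,v in c.items()})
E
```

```text
{'clock': 0.0, 'joints': [-1.441, 0.435, 0.025, 1.574, -0.012, 1.134, -0.075], 'dq': [-0.001, 0.001, 0.0, -0.001, 0.001, -0.0, -0.0], 'joint_efforts': [0.0, -66.784, 0.986, -31.446, -0.06, 0.043, 0.0], 'position': [0.144, 0.608, 0.404], 'ee_rot': [-0.365, -3.12, 0.002], 'force': [-0.089, -0.093, 0.514], 'ft_torque': [0.005, 0.006, -0.004], 'width': 0.998}
scene {'mtx': [[451.3881, 0.0, 328.5747], [0.0, 451.3881, 243.6993], [0.0, 0.0, 1.0]], 'pose': [[0.4446, 0.4703, -0.7623, 1.4419], [0.8957, -0.2231, 0.3846, -0.4609], [0.0108, -0.8538, -0.5205, 0.7622], [0.0, 0.0, 0.0, 1.0]]}
top {'mtx': [[547.2454, 0.0, 314.7143], [0.0, 547.2454, 251.9147], [0.0, 0.0, 1.0]], 'pose': [[0.021, -0.9987, 0.0462, 0.4578], [-0.9998, -0.0208, 0.0053, -0.006], [-0.0043, -0.0463, -0.9989, 1.642], [0.0, 0.0, 0.0, 1.0]]}
wrist {'mtx': [[371.6483, 0.0, 317.1429], [0.0, 371.6483, 238.0255], [0.0, 0.0, 1.0]], 'T_tool_cam': [[0.0009, -0.9638, -0.2667, 0.0715], [1.0, 0.0006, 0.0012, 0.0005], [-0.001, -0.2667, 0.9638, 0.0198], [0.0, 0.0, 0.0, 1.0]]}
```

View pics/top0.png

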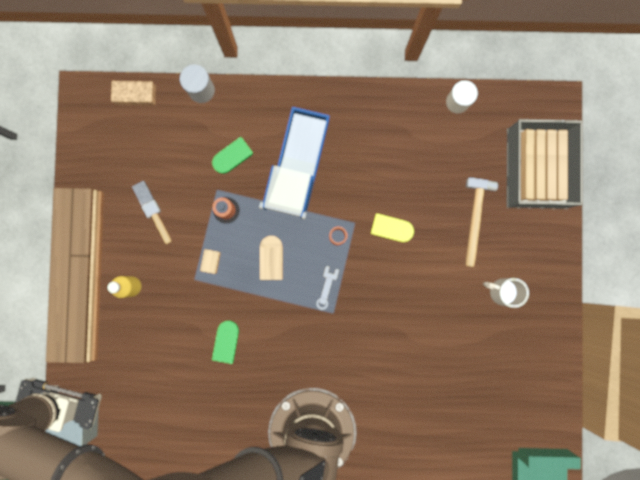

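View pics/scene0.png

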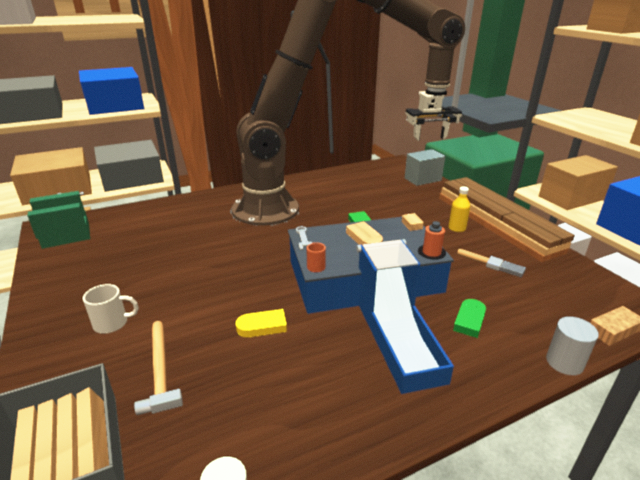

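The top view shows the deck (corners near (217,191), (355,222), (333,312), (196,279)) and the pale block near (271,258), nose up. The chute mouth is near (287,212). I'll measure these next.

```bash
cat > h.py <<'E'
from cell import arm
import cv2,numpy as np
def ray(n,uv):
    c=arm.camera_info(n);K=np.array(c["mtx"]);P=np.array(c["pose"])
    uv=np.atleast_2d(uv).astype(float)
    d=np.c_[(uv-[K[0,2],K[1,2]])/[K[0,0],K[1,1]],np.ones(len(uv))]@P[:3,:3].T
    return P[:3,3],d
def plane(n,uv,z):
    o,d=ray(n,uv);return (o+d*((z-o[2])/d[:,2])[:,None])[:,:2]
def proj(n,X):
    c=arm.camera_info(n);K=np.array(c["mtx"]);P=np.array(c["pose"])
    p=(np.atleast_2d(X)-P[:3,3])@P[:3,:3];p=p@K.T;return p[:,:2]/p[:,2:]
E
python3 - <<'E'
from h import *
im=cv2.imread("pics/top0.png");hsv=cv2.cvtColor(im,cv2.COLOR_BGR2HSV)
for p in [(271,262),(210,262),(250,220),(300,280),(287,190),(300,150)]: print(p,hsv[p[1],p[0]])
big=cv2.resize(im[90:330,180:370],None,fx=3.1,fy=2.5*0+3.1,interpolation=cv2.INTER_CUBIC)
cv2.imwrite("pics/topz.png",cv2.resize(im[100:320,180:370],None,fx=2.7,fy=2.7,interpolation=cv2.INTER_CUBIC))
# deck
m=((hsv[...,0]>90)&(hsv[...,0]<130)&(hsv[...,1]>30)&(hsv[...,2]<130)).astype(np.uint8)*255
m[:185]=0;m[320:]=0;m[:,:185]=0;m[:,362:]=0
m=cv2.morphologyEx(m,cv2.MORPH_OPEN,np.ones((3,3)))
cs,_=cv2.findContours(m,0,1);c=max(cs,key=cv2.contourArea);r=cv2.minAreaRect(cv2.convexHull(c));print("deck",cv2.contourArea(c),r,cv2.boxPoints(r).round(1).tolist())
b=plane("top",cv2.boxPoints(r),.11);print(b.round(4).tolist(),[np.linalg.norm(b[i]-b[i-1]).round(4) for i in range(4)],b.mean(0))
# block
m=((hsv[...,0]<25)&(hsv[...,1]>40)&(hsv[...,2]>150)).astype(np.uint8)*255
m2=np.zeros_like(m);m2[228:290,250:295]=m[228:290,250:295]
cs,_=cv2.findContours(m2,0,1);c=max(cs,key=cv2.contourArea);r=cv2.minAreaRect(c);print("blk",cv2.contourArea(c),r,cv2.boxPoints(r).round(1).tolist())
b=plane("top",cv2.boxPoints(r),.134);print(b.round(4).tolist(),[np.linalg.norm(b[i]-b[i-1]).round(4) for i in range(4)],b.mean(0))
E
```

```text
(271, 262) [ 19  68 229]
(210, 262) [ 19  66 248]
(250, 220) [105  36 141]
(300, 280) [109  33 145]
(287, 190) [ 36  10 255]
(300, 150) [103  20 247]Traceback (most recent call last):
  File "<stdin>", line 10, in <module>
ValueError: max() iterable argument is empty
```

View pics/topz.png

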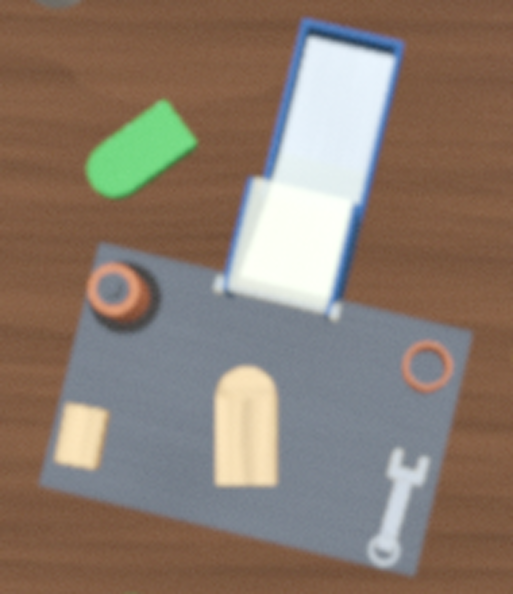

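```bash
cat > m.py <<'E'
from h import *
def poly_rect(c):
    r=cv2.minAreaRect(c);return cv2.boxPoints(r),r
def block(im,n="top",box=(180,320,190,340)):
    hsv=cv2.cvtColor(im,cv2.COLOR_BGR2HSV)
    m=((hsv[...,0]>12)&(hsv[...,0]<26)&(hsv[...,1]>40)&(hsv[...,2]>185)).astype(np.uint8)*255
    k=np.zeros_like(m);a,b,c,d=box;k[a:b,c:d]=m[a:b,c:d]
    cs,_=cv2.findContours(k,0,1)
    return sorted(cs,key=cv2.contourArea)[::-1]
E
python3 - <<'E'
from m import *
im=cv2.imread("pics/top0.png");hsv=cv2.cvtColor(im,cv2.COLOR_BGR2HSV)
m=((hsv[...,0]>90)&(hsv[...,0]<130)&(hsv[...,1]>18)&(hsv[...,2]<185)).astype(np.uint8)*255
k=np.zeros_like(m);k[186:320,185:362]=m[186:320,185:362]
k=cv2.morphologyEx(k,cv2.MORPH_OPEN,np.ones((5,5)))
cs,_=cv2.findContours(k,0,1);c=max(cs,key=cv2.contourArea);hull=cv2.convexHull(c)
w=plane("top",hull[:,0],.11)
b=cv2.boxPoints(cv2.minAreaRect((w*1000).astype(np.float32)));print("deck",b.round(1).tolist(),[np.linalg.norm(b[i]-b[i-1]).round(1) for i in range(4)],b.mean(0))
for i in range(4): 
    d=b[i]-b[i-1];print(np.degrees(np.arctan2(d[1],d[0])))
for c in block(im)[:3]:
    w=plane("top",c[:,0],.134)*1000
    r=cv2.minAreaRect(w.astype(np.float32));b=cv2.boxPoints(r);print("blk",cv2.contourArea(c),r,b.round(1).tolist())
E
```

```text
deck [[362.1000061035156, -50.79999923706055], [611.5, -105.4000015258789], [696.0999755859375, 280.70001220703125], [446.70001220703125, 335.29998779296875]] [np.float32(395.3), np.float32(255.3), np.float32(395.3), np.float32(255.3)] [529.09106 114.9406 ]
-102.351425
-12.351435
77.64857
167.64856
blk 897.0 ((509.60736083984375, 122.16242218017578), (118.7846450805664, 60.77085494995117), 1.3629378080368042) [[449.5, 151.10000610351562], [451.0, 90.4000015258789], [569.7000122070312, 93.19999694824219], [568.2999877929688, 154.0]]
blk 320.0 ((495.9607849121094, 291.5363464355469), (44.325035095214844, 61.881256103515625), 81.03470611572266) [[461.8999938964844, 274.5], [523.0999755859375, 264.79998779296875], [530.0, 308.6000061035156], [468.8999938964844, 318.20001220703125]]
```

```bash
cat >> h.py <<'E'
from scipy.spatial.transform import Rotation as Ro
O=np.array([636.6,91.4]);FY=np.radians(-12.35)
def b2w(x,y): return O+np.array([np.cos(FY)*x-np.sin(FY)*y,np.sin(FY)*x+np.cos(FY)*y])
def w2b(p): d=np.asarray(p)-O; c,s=np.cos(FY),np.sin(FY); return np.c_[d[...,0]*c+d[...,1]*s,-d[...,0]*s+d[...,1]*c] if d.ndim>1 else np.array([d[0]*c+d[1]*s,-d[0]*s+d[1]*c])
def st():
    s=arm.observe();R=Ro.from_rotvec(s["ee_rot"]).as_matrix();p=np.array(s["position"])*1000
    yaw=np.degrees(np.arctan2(-R[1,0],-R[0,0]))  # heading of tool -x
    return s,p,R,yaw
def delta(tgt): 
    s,p,R,y=st();return R.T@(np.asarray(tgt)-p)
E
python3 - <<'E'
from h import *
s,p,R,y=st();print(R.round(3),p,y)
print(delta([415,120.5,404]))
E
```

```text
[[-0.973  0.231 -0.   ]
 [ 0.231  0.973 -0.001]
 [-0.    -0.001 -1.   ]] [144.20176524 607.97233098 404.15256604] -13.3442874532655
[-375.99640477 -411.80969044    0.68055169]
```

Emit:
move_arm(steps=[[-20,-22,0,0],[-50,-55,0,-0.02],[-85,-93,0,-0.06],[-120,-131,0,-0.1],[-155,-170,0,-0.14],[-190,-208,0,-0.18],[-225,-246,0,-0.22],[-260,-285,0,-0.257],[-295,-323,0,-0.257],[-330,-361,0,-0.257],[-355,-389,0,-0.257],[-370,-405,0,-0.257],[-376,-412,0,-0.257],[-376,-412,0,-0.257]], grip=20)

```text
clock: 1.9
position: [0.4149, 0.1206, 0.4046]
ee_rot: [0.037, -3.141, -0.0]
force: [0.4, 0.5, 0.2]
width: 0.216
```

Run:
```python
from h import *
s,p,R,y=st();print(s["clock"],p,y,s["width"],np.round(s["force"],2))
im=arm.get_image("wrist");cv2.imwrite("pics/w1.png",im[...,::-1]);np.savez("w1.npz",p=p,R=R)
cv2.imwrite("pics/s1.png",arm.get_image("scene")[...,::-1])
```

```text
1.9 [414.89172167 120.57906278 404.63010498] 1.3517279618575129 0.2155541353630306 [0.36 0.48 0.24]
```

View pics/w1.png

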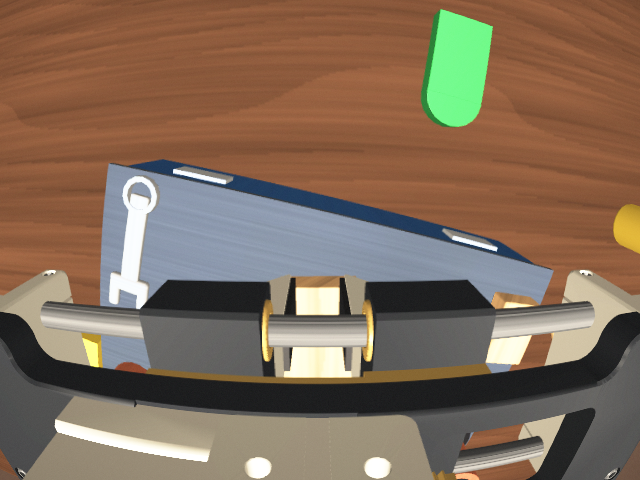

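View pics/s1.png

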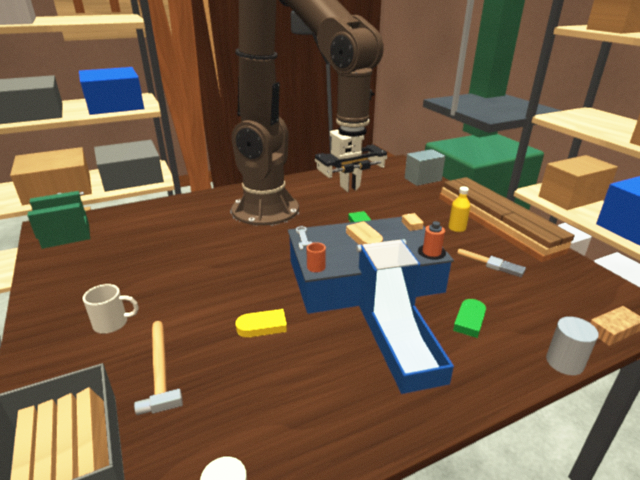

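The wrist view shows the tail's top edge between the fingers at about (295–337, 288). The deck's near corners are at about (108,164) and (552,268). I'll cast these as a check.

```bash
cat >> h.py <<'E'
def wplane(uv,z,p,R):
    c=arm.camera_info("wrist");K=np.array(c["mtx"]);T=np.array(c["T_tool_cam"])
    uv=np.atleast_2d(uv).astype(float);q=(uv-[K[0,2],K[1,2]]);r=np.linalg.norm(q,axis=1);th=r/K[0,0]
    d=np.c_[q/np.maximum(r,1e-9)[:,None]*np.sin(th)[:,None],np.cos(th)]
    d=d@(R@T[:3,:3]).T;o=p+R@T[:3,3]*1000
    return (o+d*((z-o[2])/d[:,2])[:,None])[:,:2]
E
python3 - <<'E'
from h import *
z=np.load("w1.npz");p,R=z["p"],z["R"]
print(wplane([(296,288),(336,288)],134,p,R),wplane([(296,276),(336,276)],110,p,R))
w=wplane([(108,164),(552,268)],110,p,R);print(w,w2b(w))
im=cv2.imread("pics/w1.png");cv2.imwrite("pics/w1z.png",cv2.resize(im[255:325,250:390],None,fx=5,fy=5,interpolation=2))
E
```

```text
[[451.24272025 106.69783509]
 [450.53009734 136.00051884]] [[451.17717585 105.4436243 ]
 [450.40661335 137.16834673]]
[[360.59622594 -51.86486408]
 [442.79414721 337.19696605]] [[-238.974943   -198.98211274]
 [-241.89282667  198.65728656]]
```

View pics/w1z.png

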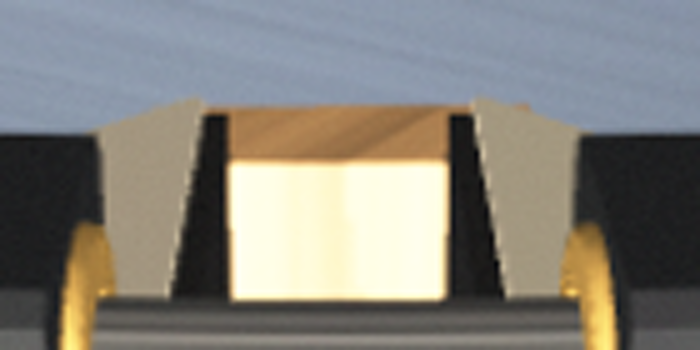

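Both views agree: the tail is at about (451, 121) mm and block yaw is about 1.4°, against a feed of -12.35°. I'll go down behind the tail.

Emit:
move_arm(steps=[[0,0,20,0],[0,0,50,0],[0,0,80,0],[0,0,98,0],[0,0,106,0],[0,0,106,0],[-6,0,106,0],[-12,0,106,0],[-15,0,106,0],[-15,0,106,0]])

```text
clock: 3.25
position: [0.4303, 0.1208, 0.2988]
ee_rot: [-0.037, 3.141, 0.0]
force: [-0.1, 0.4, 0.2]
width: 0.217
```

```bash
cat > plan.py <<'E'
from m import *
def path(com,h,prof,f,ds=5.0):
    """prof: list of (length,end heading deg). prints rows from tool pose at com start"""
    pts=[];x,y=com;hh=h
    for L,e in prof:
        n=int(round(L/ds));h0=hh
        for i in range(n):
            nh=h0+(e-h0)*(i+1)/n;a=np.radians((hh+nh)/2);x+=ds*np.cos(a);y+=ds*np.sin(a);hh=nh
            a=np.radians(hh);pts.append((x-f*np.cos(a),y-f*np.sin(a),hh,x,y))
    return np.array(pts)
def rows(pts):
    s,p,R,yaw=st();out=[]
    for q in pts:
        w=b2w(q[0],q[1]);d=R.T@np.array([w[0]-p[0],w[1]-p[1],0])
        tw=-(np.radians(q[2])+FY-np.radians(yaw))
        out.append([round(d[0],1),round(d[1],1),0,round(tw,3)])
    return out
E
python3 - <<'E'
from plan import *
s,p,R,y=st();print(s["clock"],p,y,np.round(s["force"],2),w2b(p[:2]))
cv2.imwrite("pics/t2.png",arm.get_image("top")[...,::-1])
tail=w2b(np.array([451,121.]));h=1.35+12.35;a=np.radians(h)
com=tail+57*np.array([np.cos(a),np.sin(a)]);print(tail,com)
P=path(com,h,[(55,-8),(55,0)],57+9.5);print(P.round(1));print(rows(P))
E
```

```text
3.25 [430.2952926  120.81222011 298.84883142] 1.3646429334472685 [-0.15  0.41  0.19] [-207.82144377  -15.39345627]
[-187.63602074  -10.78163809] [-132.2577209     2.71813623]
[[-1.925e+02 -9.700e+00  1.170e+01 -1.274e+02  3.800e+00]
 [-1.880e+02 -6.500e+00  9.800e+00 -1.225e+02  4.800e+00]
 [-1.834e+02 -3.500e+00  7.800e+00 -1.175e+02  5.500e+00]
 [-1.787e+02 -6.000e-01  5.800e+00 -1.126e+02  6.100e+00]
 [-1.739e+02  2.100e+00  3.800e+00 -1.076e+02  6.500e+00]
 [-1.691e+02  4.600e+00  1.900e+00 -1.026e+02  6.800e+00]
 [-1.641e+02  7.000e+00 -1.000e-01 -9.760e+01  6.800e+00]
 [-1.590e+02  9.200e+00 -2.100e+00 -9.260e+01  6.800e+00]
 [-1.539e+02  1.120e+01 -4.100e+00 -8.760e+01  6.500e+00]
 [-1.487e+02  1.300e+01 -6.000e+00 -8.260e+01  6.000e+00]
 [-1.435e+02  1.470e+01 -8.000e+00 -7.770e+01  5.400e+00]
 [-1.387e+02  1.320e+01 -7.300e+00 -7.270e+01  4.800e+00]
 [-1.338e+02  1.180e+01 -6.500e+00 -6.770e+01  4.200e+00]
 [-1.289e+02  1.040e+01 -5.800e+00 -6.280e+01  3.600e+00]
 [-1.240e+02  9.100e+00 -5.100e+00 -5.780e+01  3.200e+00]
 [-1.191e+02  7.800e+00 -4.400e+00 -5.280e+01  2.700e+0
[... 989 characters left out ...]
4.0), 0, np.float64(0.379)], [np.float64(-74.2), np.float64(11.4), 0, np.float64(0.366)], [np.float64(-78.6), np.float64(8.8), 0, np.float64(0.354)], [np.float64(-83.0), np.float64(6.3), 0, np.float64(0.341)], [np.float64(-87.5), np.float64(3.9), 0, np.float64(0.328)], [np.float64(-91.9), np.float64(1.5), 0, np.float64(0.316)], [np.float64(-96.4), np.float64(-0.8), 0, np.float64(0.303)], [np.float64(-101.0), np.float64(-3.1), 0, np.float64(0.29)], [np.float64(-105.5), np.float64(-5.3), 0, np.float64(0.278)], [np.float64(-110.1), np.float64(-7.5), 0, np.float64(0.265)], [np.float64(-114.8), np.float64(-9.6), 0, np.float64(0.252)], [np.float64(-119.4), np.float64(-11.6), 0, np.float64(0.239)]]
```

Emit:
move_arm(steps=[[-4,0,0,0],[-8,0,0,0],[-12,0,0,0],[-16.5,2,0,0.035],[-21.5,4,0,0.07],[-27,6,0,0.105],[-32,7.5,0,0.14],[-37.5,9,0,0.17],[-42.5,10,0,0.205],[-48,11.5,0,0.24],[-53.5,12.5,0,0.275],[-59,13,0,0.31],[-64.5,13.5,0,0.345],[-70,14,0,0.38],[-70,14,0,0.38]])

```text
clock: 5.18
position: [0.5001, 0.1366, 0.2987]
ee_rot: [0.557, 3.091, -0.0]
force: [-0.4, 0.3, 0.3]
width: 0.222
```

Run:
```python
from plan import *
s,p,R,y=st();print(s["clock"],p,y-np.degrees(FY),np.round(s["force"],2),w2b(p[:2]))
cv2.imwrite("pics/w3.png",arm.get_image("wrist")[...,::-1]);cv2.imwrite("pics/s3.png",arm.get_image("scene")[...,::-1])
im=arm.get_image("top")[...,::-1].copy();cv2.imwrite("pics/t3.png",cv2.resize(im[150:330,180:370],None,fx=3.3,fy=3.3,interpolation=2))
```

```text
5.175 [500.07746217 136.56332391 298.73931933] -8.08181190257888 [-0.41  0.28  0.3 ] [-143.02297493   14.91837139]
```

View pics/t3.png

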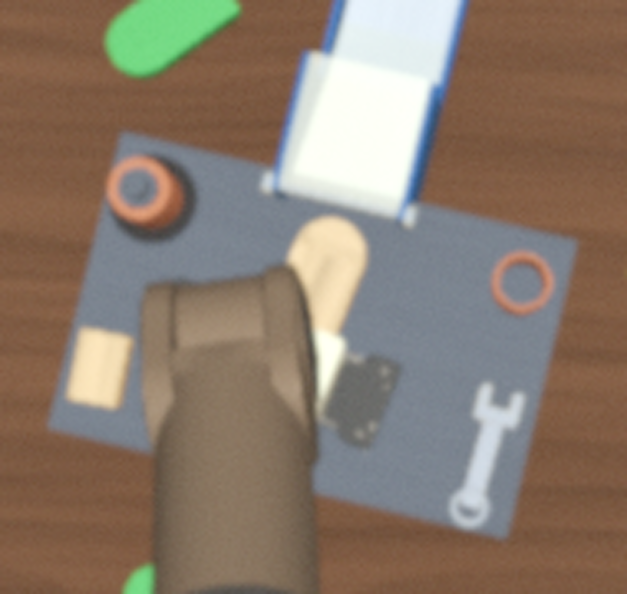

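View pics/s3.png

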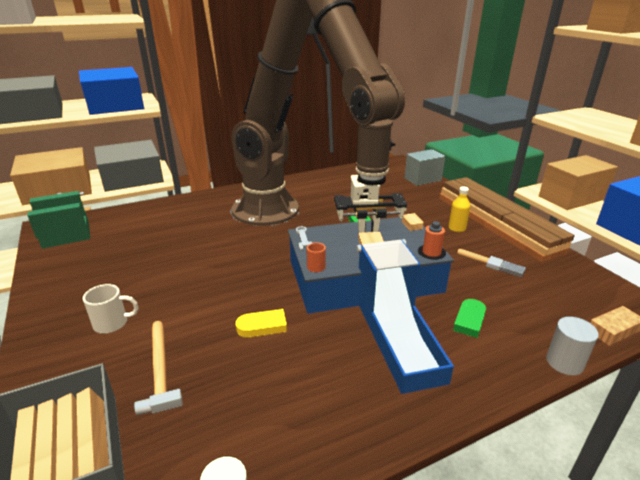

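View pics/w3.png

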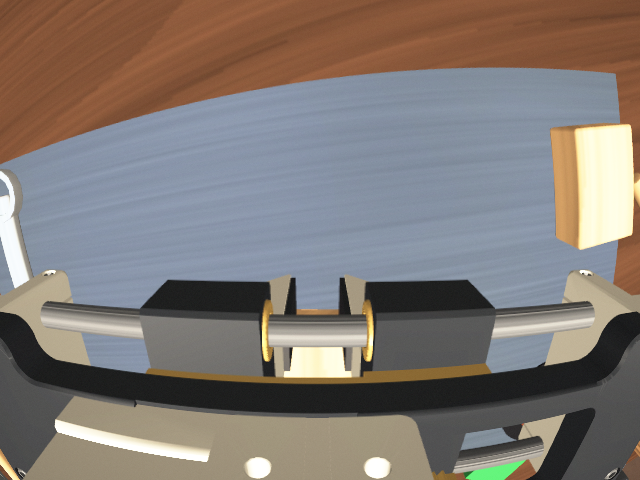

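The block follows flush. In the zoomed top view the nose is at (330,216), and the right side runs from (367,255) to (340,335). I'll measure its pose from this view.

```bash
cat >> m.py <<'E'
def pose(name,show=True):
    im=arm.get_image("top")[...,::-1].copy()
    cv2.imwrite(f"pics/{name}.png",cv2.resize(im[150:330,180:370],None,fx=3.3,fy=3.3,interpolation=2))
    cs=[c for c in block(im) if cv2.contourArea(c)>60]
    best=[]
    for c in cs:
        w=w2b(plane("top",c[:,0],.134)*1000)
        if abs(w[:,1].mean())<60: best.append(w)
    return best
E
python3 - <<'E'
from m import *
for w in pose("t3b"):
    print(len(w));print(w.round(0).tolist())
E
```

```text
83
[[-16.0, 17.0], [-19.0, 19.0], [-20.0, 21.0], [-23.0, 23.0], [-27.0, 26.0], [-30.0, 28.0], [-33.0, 30.0], [-36.0, 29.0], [-39.0, 31.0], [-42.0, 30.0], [-45.0, 32.0], [-48.0, 32.0], [-51.0, 34.0], [-54.0, 33.0], [-57.0, 32.0], [-59.0, 29.0], [-61.0, 26.0], [-63.0, 22.0], [-66.0, 22.0], [-68.0, 18.0], [-70.0, 15.0], [-72.0, 14.0], [-74.0, 11.0], [-77.0, 10.0], [-80.0, 10.0], [-82.0, 6.0], [-84.0, 6.0], [-87.0, 5.0], [-90.0, 4.0], [-93.0, 4.0], [-95.0, 0.0], [-97.0, -0.0], [-100.0, -1.0], [-103.0, -2.0], [-105.0, -2.0], [-105.0, -5.0], [-104.0, -8.0], [-103.0, -10.0], [-105.0, -14.0], [-105.0, -16.0], [-104.0, -19.0], [-103.0, -22.0], [-101.0, -21.0], [-98.0, -20.0], [-95.0, -22.0], [-92.0, -22.0], [-89.0, -24.0], [-86.0, -23.0], [-83.0, -23.0], [-80.0, -25.0], [-77.0, -24.0], [-74.0, -26.0], [-71.0, -25.0], [-69.0, -25.0], [-65.0, -27.0], [-63.0, -26.0], [-59.0, -28.0], [-57.0, -27.0], [-53.0, -29.0], [-51.0, -29.0], [-48.0, -28.0], [-45.0, -30.0], [-42.0, -29.0], [-39.0, -29.0], [-36.0, -28.0], [-34.0, -28.0], [-31.0, -27.0], [-28.0, -26.0], [-26.0, -26.0], [-24.0, -22.0], [-21.0, -22.0], [-19.0, -18.0], [-17.0, -15.0], [-15.0, -12.0], [-13.0, -8.0], [-13.0, -5.0], [-11.0, -2.0], [-12.0, 1.0], [-13.0, 3.0], [-13.0, 6.0], [-14.0, 9.0], [-15.0, 11.0], [-15.0, 14.0]]
```

Run:
```python
from plan import *
s,p,R,y=st()
P=path((-74.7,5.4),-8.1,[(50,0),(30,0)],69);print([[float(v) for v in r] for r in rows(P)]);print(P[-1])
```

```text
[[-5.5, -0.5, 0.0, -0.013], [-10.6, -1.3, 0.0, -0.027], [-15.6, -2.1, 0.0, -0.041], [-20.6, -2.9, 0.0, -0.055], [-25.7, -3.5, 0.0, -0.069], [-30.7, -4.1, 0.0, -0.084], [-35.8, -4.6, 0.0, -0.098], [-40.9, -5.1, 0.0, -0.112], [-46.0, -5.5, 0.0, -0.126], [-51.0, -5.8, 0.0, -0.14], [-56.0, -5.1, 0.0, -0.14], [-60.9, -4.4, 0.0, -0.14], [-65.9, -3.7, 0.0, -0.14], [-70.8, -3.0, 0.0, -0.14], [-75.8, -2.3, 0.0, -0.14], [-80.7, -1.6, 0.0, -0.14]]
[-63.86596823   1.87156131   0.           5.13403177   1.87156131]
```

Emit:
move_arm(steps=[[-5.5,-0.5,0,-0.013],[-10.5,-1.5,0,-0.027],[-15.5,-2,0,-0.04],[-20.5,-3,0,-0.055],[-25.5,-3.5,0,-0.07],[-30.5,-4,-1,-0.085],[-36,-4.5,-2,-0.1],[-41,-5,-3,-0.112],[-46,-5.5,-4,-0.126],[-51,-6,-4,-0.14],[-56,-5,-4,-0.14],[-61,-4.5,-4,-0.14],[-61,-4.5,-4,-0.14]])

```text
clock: 7.0
position: [0.5556, 0.111, 0.3027]
ee_rot: [0.339, 3.123, -0.0]
force: [0.3, 0.4, 0.1]
width: 0.218
```

Run:
```python
from m import *
s,p,R,y=st();print(s["clock"],p,y-np.degrees(FY),np.round(s["force"],2),w2b(p[:2]))
pose("t4");cv2.imwrite("pics/s4.png",cv2.resize(arm.get_image("scene")[180:400,270:490,::-1],None,fx=2.7,fy=2.7,interpolation=2))
```

```text
7.0 [555.64683798 110.96985529 302.70918051] -0.0362426770158244 [0.3  0.4  0.09] [-83.2655072    1.80249496]
```

View pics/t4.png

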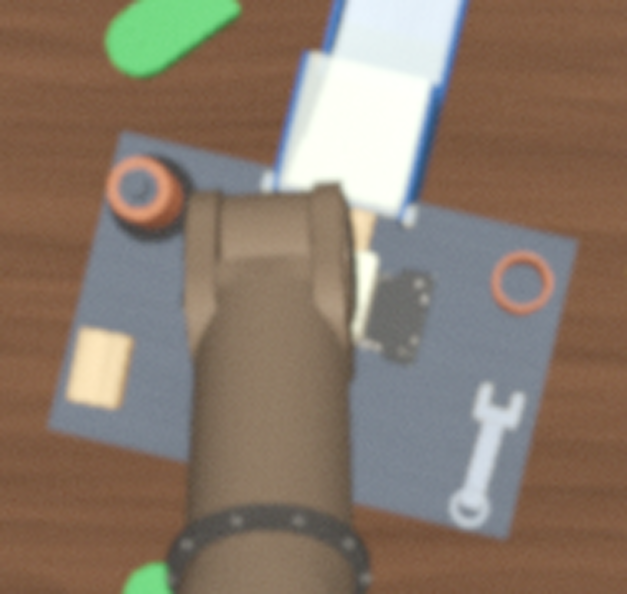

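View pics/s4.png

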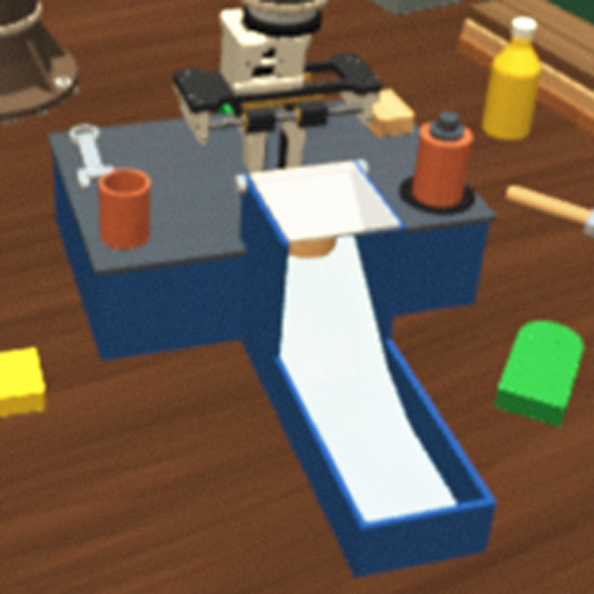

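The nose is through the flap and visible below the roof edge at (312,245) in the scene view. The block is about centred in the mouth. I'll push straight on to tip it, with TCP going to about x -34 on the bench.

Emit:
move_arm(steps=[[-6,0,0,0],[-12,0,0,0],[-18,0,0,0],[-24,0,0,0],[-30,0,0,0],[-36,0,0,0],[-42,0,0,0],[-48,0,0,0],[-48,0,0,0],[-48,0,0,0],[-48,0,0,0]])

```text
clock: 8.48
position: [0.6019, 0.1009, 0.3027]
ee_rot: [-0.338, -3.123, -0.0]
force: [0.3, 0.6, 0.2]
width: 0.214
```

Run:
```python
from m import *
s,p,R,y=st();print(s["clock"],p,y-np.degrees(FY),np.round(s["force"],2),w2b(p[:2]))
cv2.imwrite("pics/s5.png",cv2.resize(arm.get_image("scene")[180:400,270:490,::-1],None,fx=2.7,fy=2.7,interpolation=2))
```

```text
8.475 [601.94334285 100.85459692 302.73261529] -0.009510774072836625 [0.27 0.56 0.25] [-35.87685475   1.82334325]
```

View pics/s5.png

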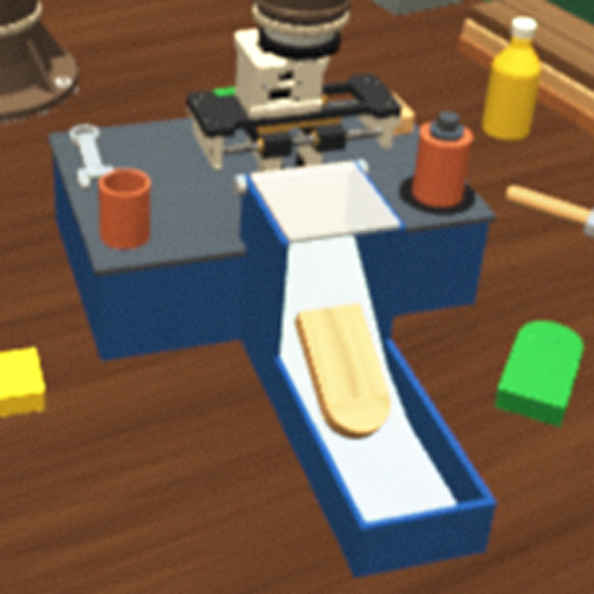

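The block, at about (343,370), is sliding down the chute. I'll draw back, lift clear and wait.

Emit:
move_arm(steps=[[10,0,0,0],[30,0,0,0],[60,0,0,0],[85,0,-10,0],[95,0,-40,0],[100,0,-80,0],[100,0,-110,0],[100,0,-120,0],[100,0,-120,0],[100,0,-120,0],[100,0,-120,0],[100,0,-120,0]])

```text
clock: 10.02
position: [0.5044, 0.1222, 0.4221]
ee_rot: [-0.339, -3.122, 0.001]
force: [0.1, -0.7, -0.5]
width: 0.221
```

Run:
```python
from m import *
s,p,R,y=st();print(s["clock"],p,np.round(s["force"],2),w2b(p[:2]))
cv2.imwrite("pics/s6.png",cv2.resize(arm.get_image("scene")[180:400,270:490,::-1],None,fx=2.7,fy=2.7,interpolation=2))
cv2.imwrite("pics/t6.png",cv2.resize(arm.get_image("top")[90:330,180:370,::-1],None,fx=2.5,fy=2.5,interpolation=2))
```

```text
10.025 [504.35889548 122.1693198  422.06055553] [ 0.12 -0.73 -0.47] [-135.7619851     1.77318017]
```

View pics/s6.png

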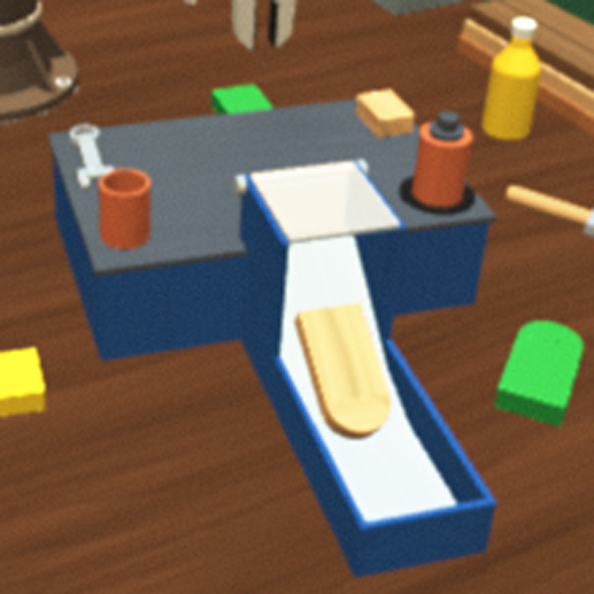

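View pics/t6.png

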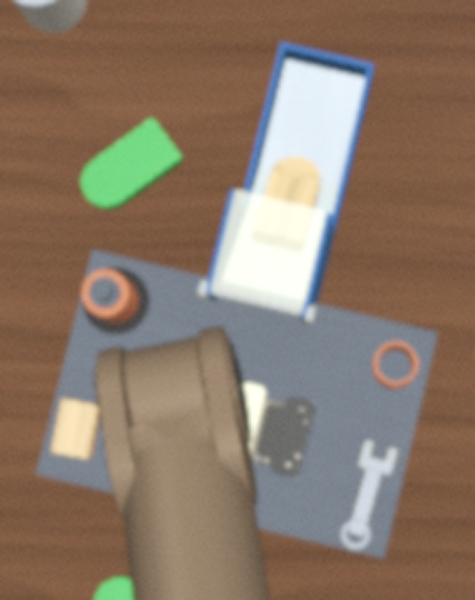

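Run:
```python
from m import *
def tri(a,b):
    o1,d1=ray("scene",a);o2,d2=ray("top",b);d1=d1[0];d2=d2[0]
    t=np.linalg.lstsq(np.c_[d1,-d2],o2-o1,rcond=None)[0]
    q1=o1+d1*t[0];q2=o2+d2*t[1];m=(q1+q2)/2*1000;return w2b(m[:2]).round(1),m[2].round(1),np.linalg.norm(q1-q2)*1000
S=lambda x,y:(x/2.7+270,y/2.7+180);T=lambda x,y:(x/2.5+180,y/2.5+90)
print("nose",tri(S(357,425),T(294,158)));print("tailR",tri(S(297,314),T(304,248)));print("tailL",tri(S(360,305),T(254,240)))
for n in("top","scene"):
    im=arm.get_image(n)[...,::-1]
    a=im[120:220,250:350] if n=="top" else im[220:380,350:460]
    f=5 if n=="top" else 3.6
    cv2.imwrite(f"pics/{n}7.png",cv2.resize(a,None,fx=f,fy=f,interpolation=2))
```

```text
nose (array([188.7,   3.3]), np.float64(30.4), np.float64(12.218240293226462))
tailR (array([ 83.2, -27.5]), np.float64(75.9), np.float64(6.98666036444435))
tailL (array([80. , 33.1]), np.float64(73.0), np.float64(11.29630140633465))
```

View pics/top7.png

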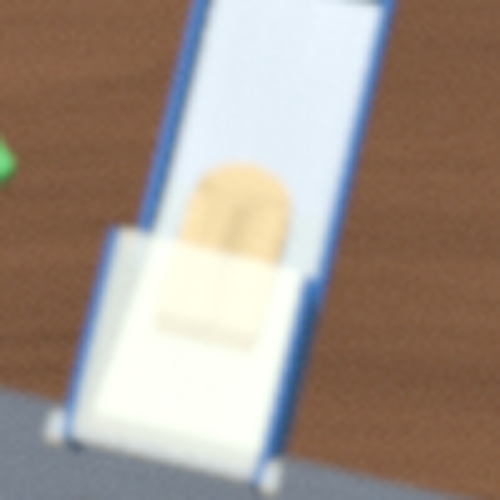

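View pics/scene7.png

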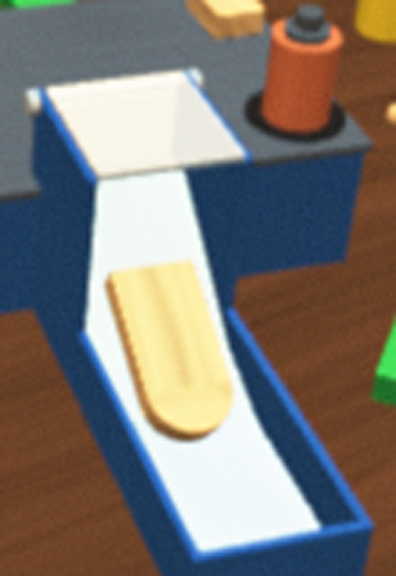

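The block has come to rest centred, with its nose at x≈189 over the tray floor and its tail at x≈82. That leaves the tail well beyond the flap's 58 mm sweep. I'll compare the mouth and the bystanders with the first picture.

Run:
```python
from m import *
a=cv2.imread("pics/scene0.png");b=arm.get_image("scene")[...,::-1].copy();m=cv2.imread("pics/s4.png")
d=cv2.absdiff(a,b).max(2);_,t=cv2.threshold(cv2.medianBlur(d,3),25,255,0)
n,l,s,c=cv2.connectedComponentsWithStats(t)
print([x[:5].tolist() for x in s[1:] if x[4]>15])
z=lambda i:cv2.resize(i[220:285,345:425],None,fx=4.5,fy=4.5,interpolation=2)
mm=cv2.resize(m,(220,220));full=np.zeros_like(a);full[180:400,270:490]=mm
cv2.imwrite("pics/cmp.png",cv2.resize(np.hstack([z(a),z(full)]),None,fx=1,fy=1));cv2.imwrite("pics/cmp2.png",z(b))
s,p,R,y=st();print(s["clock"])
```

```text
[[246, 0, 17, 59, 452], [280, 0, 38, 58, 1015], [322, 0, 144, 199, 10694], [258, 55, 32, 54, 533], [297, 61, 12, 7, 41], [276, 93, 8, 22, 91], [239, 113, 16, 35, 298], [255, 120, 28, 41, 481], [281, 120, 7, 11, 51], [241, 150, 7, 8, 39], [246, 162, 9, 5, 28], [266, 162, 5, 5, 18], [346, 221, 38, 24, 617], [379, 292, 36, 51, 1274]]
10.275
```

View pics/cmp.png

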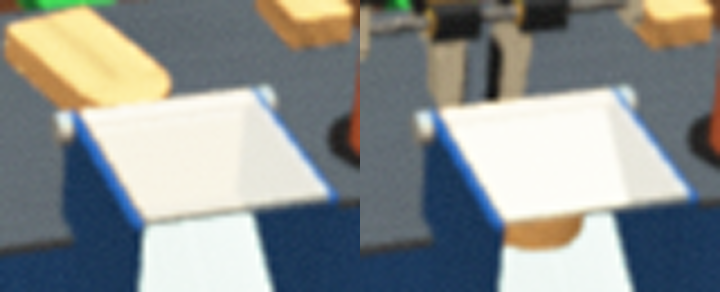

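View pics/cmp2.png

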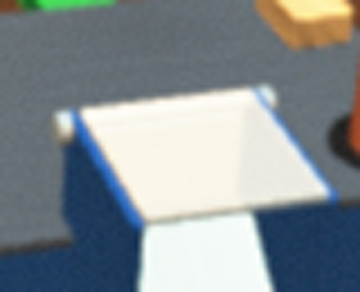

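The mouth looks the same as in the first picture (flap shut); with the flap open it had been brighter. The only differences are the arm, the block's old place and its new place.

Run:
```python
from cell import arm
print(arm.sign_off())
```

```text
the job is handed in; nothing more can be done
None
```

I pushed the round-nosed part through the flap and down the chute, drew back about 100 mm and lifted clear, then handed the job in at about 10.3 s. It came to rest with its nose over the tray floor and its tail still on the foot of the ramp, so it is not lying flat in the tray.

- **Push:** Both fingertips pushed flat on the tail. A gentle S-curve turned the part from about 14° off the feed line to straight before it went through the flap.
- **Resting place:** The nose is about 189 mm and the tail about 82 mm beyond the flap, tilted roughly 23° and centred. It did not move between pictures 1.5 s apart. The two camera views disagreed by 7–12 mm on these points, so take them as approximate. I did not push it further.
- **Flap:** I judged it shut because the mouth looks the same as in the first picture. The tail is also beyond the flap's 58 mm reach. I could not see the flap's lower edge directly.
- **Other things:** Comparing the scene pictures, only the arm and the part had changed. The forces read between moves stayed below 1 N.

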